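# Bed in a spring on the bench tester and hold it at the gate

### The job

On the spring tester that has the T-handle, draw the handle all the way out to its stop to bed the spring in, then ease it back, never letting it snap home, until its pointer stands between the two fins of the gate on the scale, and finish like that: the gripper still holding the handle still, with the pointer in the gate. Leave the ball-knob unit and everything else on the bench as they are.

Things in the scene. Friction and masses are not known exactly. Their poses are not given: they have to be found in the camera images.
- tester: fixed spring tester: grey base plate 300 x 115 x 10 mm, steel barrel along x on its far half (x 30 to 145 mm, top at z 52 mm). Origin on the bench, under the barrel's line; x from handle to barrel (the pull is along -x), y towards the scale, z up. Stop block at x -146 mm, top z 40 mm. Scale: raised aluminium strip along x at y 48 mm, top z 22 mm
- slide (a joint): travel (m) of the tester's sprung slide: 0 home, 0.10 at the hard stop, growing as it is pulled along the tester's -x. In the tester's frame pointer and handle bar both stand at x = -0.030 - travel. A spring pulls it home with about 5 N at home, rising evenly to about 17 N at the stop; let go, it snaps home
- tbar (a point): T-handle on the slide: level round black bar, 16 mm thick, 62 mm long along the tester's y, on a 12 mm upright stem at its middle. Origin at the bar's middle, on its axis, 90 mm above the bench; axes as the tester's. Grip it from above, one finger on the barrel side of the bar and one on the stop side
- pointer (a point): outer part of the black pointer on the slide, a strip 6 mm wide in x, reaching out over the scale at y 50 mm, z 39.5 mm of the tester; it passes just above the gate's fins; its x is that of the T-handle bar
- gate: small fixed saddle clamped on the tester's scale: 26 mm along x, 30 mm along y, two upright dark steel fins along y, 4 mm thick, 14 mm high, 18 mm clear apart in x. Origin under its middle (midway between the fins), 22 mm above the bench; axes as the tester's. Set anywhere from 35 to 75 mm of slide travel
- plain_slide (a joint): travel in metres (0 = home) of the other sprung unit, the one with a ball knob (32 mm ball, centre 88 mm above the bench) and no scale; to be left at home
- plain_unit: the ball-knob unit, fixed to the bench: grey base plate 280 x 80 x 10 mm, otherwise like the tester but without scale; origin on the bench at its centre, x towards its barrel. The two units stand either way round, left or right, 0.28 m or more apart, each turned up to 17 degrees
- screwdriver: screwdriver, 200 mm long, lying lengthwise between robot and units; origin under it; a bystander
- wrench: open-ended wrench, 190 mm long, lying on the left; origin under it; a bystander
- bearing: steel ring, 42 mm across and 14 mm high, lying between the two sprung units; origin under its centre; a bystander
- screw_jar: clear jar, 64 mm across, 85 mm high, far left; origin under its centre; a bystander
- parts_tray: grey open tray, 140 x 100 x 35 mm, on the right; origin under its centre; a bystander
- multimeter: black hand meter with a round dial, 150 x 75 x 40 mm, lying near right; origin under its centre; a bystander

How it is judged:
By the outcome, as a careful person would: the job done as asked, in the order asked, and still so for the second after the job is handed in, while the arm keeps its last pose, push and grip.
It also fails if it takes over 40 s, if anything falls off the work surface, if the arm or the gripper's body presses on something with over 40 N, if the wrist force passes 120 N, or if a joint passes its speed limit or range.

### The arm

A 6-joint arm with a two-finger parallel gripper is mounted at the origin on the work surface. World frame = base frame: x ahead of the robot, y to its left, z up, the work surface at z = 0. Lengths are in m, angles in rad, forces in N, time in s.
With the tool pointing down it reaches from about 0.35 to 1 m from the base axis. Payload 7.1 kg.
Tool frame: the origin (TCP) lies where the fingers leave the gripper's body, on its centre line; the fingertips stand 73 mm ahead of it and the grasp point (between the pads) lies 54 mm ahead of it (bot.grasp_offset is the distance from the TCP to the grasp point, in m); z points along the fingers, y is the line along which they close (so a half turn about z gives the same grasp; the last joint's range is limited). The gripper opens to 85 mm and grips with 20 to 120 N. Pads are 22 mm wide; open, the fingers measure 114 mm over their backs; the gripper's body (76 mm by 85 mm) begins 54 mm behind the grasp point. The pads swing forward as they close: fully open they stand 13 mm farther back than shut.
Start: joints at [-1.245, 0.423, 1.63, -0, 1.089, -0.019], TCP at [0.211, -0.588, 0.304] pointing down, gripper open.
Joint ranges: [-3, 3], [-0.9, 2.11], [0.09, 2.58], [-1.31, 4.45], [0.11, 2.69], [-2.54, 2.54]. Speed limits (rad/s): [2.39, 2.39, 3.01, 3.14, 3.14, 3.14].

### API

Orientations are given as a rotation vector (axis times angle).
In Python, from cell import bot gives the robot as it stands.
- The arm moves only by the tool jog_arm, never from a script. Its argument "motion" is a list of rows, each an object of numbers: "tx", "ty", "tz": the shift along the tool's x, y, z in mm; "twist": the turn about the tool's z in degrees; "grip": the opening, from 0 (shut) to 1 (fully open). In form: [{"tx": .., "ty": .., "tz": .., "twist": .., "grip": ..}, ...]. A call has 1 to 8 rows; each row shifts and turns the commanded pose from where the row before left it, along the tool's axes as they then stand; what a row does not reach is not made up. A row lasts 1/8 s, in which the tool goes at most 62.5 mm and 10.7 degrees, less where a joint would pass 70% of its speed; a pose out of reach is approached as far as the arm can. A call with a gripper value outside its range is refused whole. The fingers move at their own pace and stop on an object; "squeeze" is the grip in N (left out, the last holds). Time passes only in rows, so rows that do not move let the fingers close. It gives the time, the measured TCP pose, the force, the opening and the grip force at its end, in the units of the state.
- bot.read_state(): the state, without advancing time (a new reading comes with each control period).
- bot.capture(name): name is "scene" or "top"; returns the picture (480x640x3 uint8, red, green, blue); there is no depth.
- bot.get_calibration(name): a dict with "fx", "fy", "cx", "cy" (pixels), "distortion" ([k1, k2, p1, p2, k3] as OpenCV has them; the pictures are not rectified), "extrinsics" (4x4, takes a point from camera to world coordinates). Camera axes: x right, y down, z forward; pixel columns grow to the right and rows downward; lengths in m; the calibration is good to about 2 mm. A picture is of the moment at which its call begins. get_calibration takes no time and is no camera call.
- bot.hand_in(): hands the job in; it is judged then, once.
The state is a dict: "time": time; "q": joint angles; "joint_velocities": joint speeds; "joint_torque": joint torques, N m; "tcp_pos": TCP position; "ee_rot": TCP orientation; "ft_force": force on the tool from outside, world axes, zero at the start; "moment": the same for the moment, N m; "width": finger opening in m; "grip_force": force on a finger pad.
Only numpy, scipy, OpenCV 4.12 (cv2) and the standard library are available. Lean on these libraries where they do the work, as an engineer would, in place of code of your own. Each camera call takes 0.05 s, during which the arm holds its last target. There are 200 camera calls.

## Working session

There is one attempt and no reset: what is moved stays moved. The work goes in short steps, Python scripts to look and compute and a tool call to move; the robot and the scene stay as the last step left them, time stands still between calls to the robot, and variables do not carry over. Pictures are saved under pics/ and viewed, at most 10 in all, crops included, and the job is handed in when it is done.

Besides the shell and the picture viewer there is one more tool, called after "Emit:" by a JSON object that holds its "api" and its "payload", one argument or row to a line. jog_arm: Moves the arm, as the interface text tells. Its arguments: {"type":"object","properties":{"motion":{"type":"array","items":{"type":"object","properties":{"tx":{"type":"number"},"ty":{"type":"number"},"tz":{"type":"number"},"twist":{"type":"number"},"grip":{"type":"number"}}}},"squeeze":{"type":"number"}},"required":["motion"]}

```bash
mkdir -p pics
cat > h.py <<'E'
import numpy as np, cv2
from cell import bot
def shot(n,f):
    im=bot.capture(n); cv2.imwrite('pics/'+f,im[:,:,::-1]); return im
def ray(n,uv):
    c=bot.get_calibration(n); K=np.array([[c['fx'],0,c['cx']],[0,c['fy'],c['cy']],[0,0,1]])
    p=cv2.undistortPoints(np.array(uv,float).reshape(-1,1,2),K,np.array(c['distortion']))[:,0]
    T=np.array(c['extrinsics']); d=np.c_[p,np.ones(len(p))]@T[:3,:3].T
    return T[:3,3],d
def plane(n,uv,z):
    o,d=ray(n,uv); return o+d*((z-o[2])/d[:,2])[:,None]
def proj(n,P):
    c=bot.get_calibration(n); K=np.array([[c['fx'],0,c['cx']],[0,c['fy'],c['cy']],[0,0,1]])
    T=np.linalg.inv(np.array(c['extrinsics'])); r=cv2.Rodrigues(T[:3,:3])[0]
    return cv2.projectPoints(np.array(P,float).reshape(-1,1,3),r,T[:3,3],K,np.array(c['distortion']))[0][:,0]
E
python3 - <<'E'
from h import *
shot('top','top0.png');shot('scene','scene0.png')
for n in('top','scene'):
    print(n,np.round(np.array(bot.get_calibration(n)['extrinsics']),3).tolist())
s=bot.read_state();print(s['time'],s['tcp_pos'],s['ee_rot'],s['width'])
E
```

```text
top [[0.013, -0.997, 0.072, 0.457], [-1.0, -0.013, -0.001, -0.015], [0.002, -0.072, -0.997, 1.188], [0.0, 0.0, 0.0, 1.0]]
scene [[0.699, 0.582, -0.415, 0.998], [0.715, -0.561, 0.418, -0.451], [0.01, -0.589, -0.808, 0.968], [0.0, 0.0, 0.0, 1.0]]
0.1 [ 0.21115281 -0.58784611  0.30321861] [-3.09369156e+00 -5.38667182e-01  3.20577414e-04] 0.08538618125844523
```

View pics/top0.png

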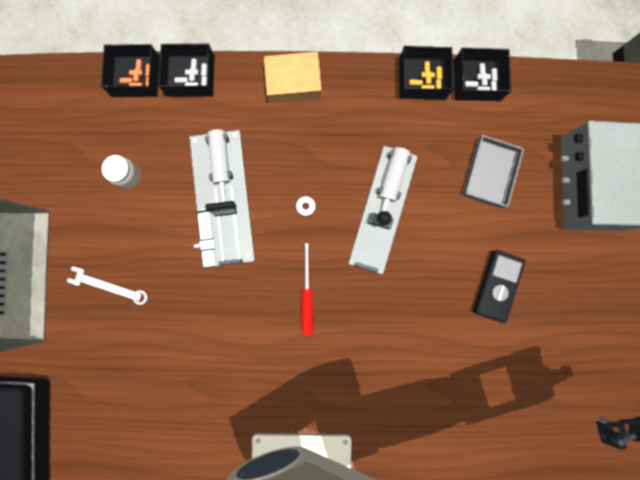

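View pics/scene0.png

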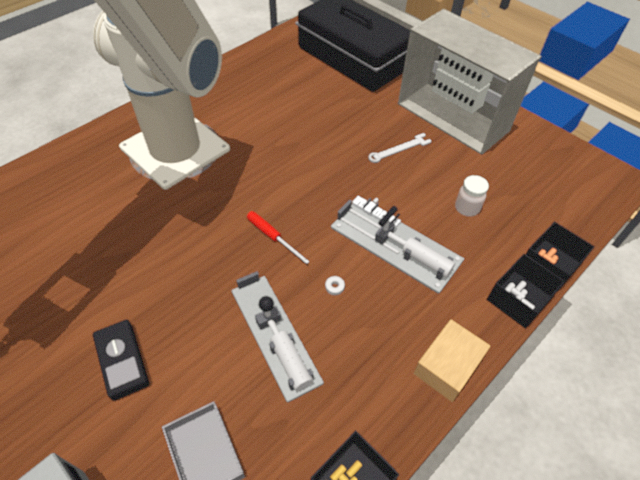

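The top view shows the tester on the left: plate corners near (190,137), (240,131), (254,262), (203,267), T-bar at about (221,208), and a white gate on the scale near (204,245). The ball-knob unit is at about (385,210). Next I'll zoom in on the tester.

Run:
```python
from h import *
a=cv2.imread('pics/top0.png')[120:280,170:270]; b=cv2.imread('pics/scene0.png')[190:295,325:470]
a=cv2.resize(a,None,fx=3.75,fy=3.75,interpolation=cv2.INTER_CUBIC)
b=cv2.resize(b,(int(145*2.9),int(105*2.9)),interpolation=cv2.INTER_CUBIC)
c=np.zeros((600,800,3),np.uint8); c[:a.shape[0],:a.shape[1]]=a; c[:b.shape[0],378:378+b.shape[1]]=b
cv2.imwrite('pics/crop0.png',c)
# plate outline from top
im=cv2.imread('pics/top0.png'); hsv=cv2.cvtColor(im,cv2.COLOR_BGR2HSV)
m=((hsv[...,1]<60)).astype(np.uint8); m[:120]=0;m[280:]=0;m[:,:180]=0;m[:,270:]=0
m=cv2.morphologyEx(m,cv2.MORPH_CLOSE,np.ones((13,13)))
c=max(cv2.findContours(m,0,1)[0],key=cv2.contourArea)
r=cv2.boxPoints(cv2.minAreaRect(c));print(r)
print(np.round(plane('top',r,.01),3), plane('top',[[190,137],[240,131],[254,262],[203,267]],.01).round(3))
```

```text
[[180.946   132.77759]
 [239.21352 126.11845]
 [254.69136 261.54956]
 [196.42384 268.2087 ]]
[[0.78  0.284 0.01 ]
 [0.797 0.151 0.01 ]
 [0.489 0.109 0.01 ]
 [0.473 0.239 0.01 ]] [[0.771 0.263 0.01 ]
 [0.785 0.149 0.01 ]
 [0.488 0.11  0.01 ]
 [0.476 0.224 0.01 ]]
```

View pics/crop0.png

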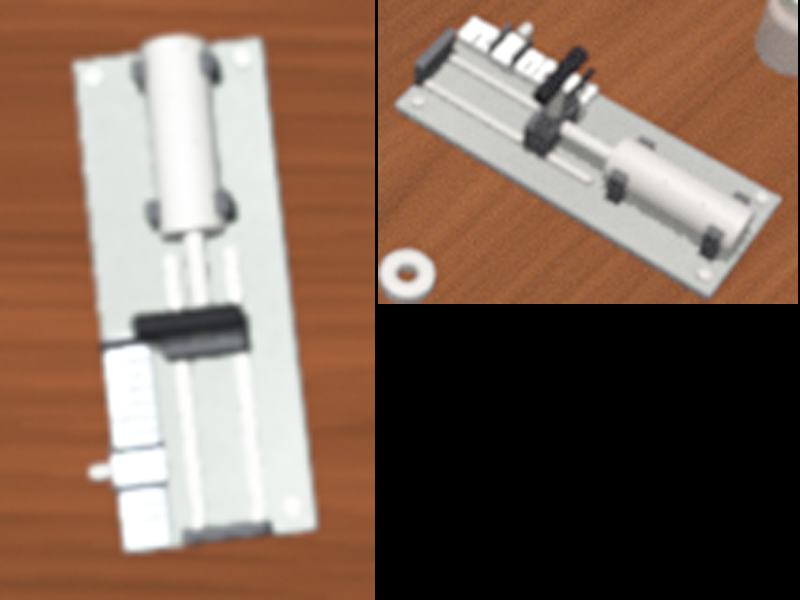

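The crop shows the bar at crop (190,323), which is full-image (220.7,206.1). The pointer line is at crop (104–135,344). The gate fins are dark lines at crop y≈450 and 486, x≈138, and the plate corners are sharp.

Run:
```python
from h import *
g=lambda L:np.array(L)/3.75+[170,120]-0.37
C=plane('top',g([[73,62],[263,38],[317,528],[125,551]]),.01)
print(C.round(4)); L=lambda a,b:np.linalg.norm(C[a]-C[b]); print('sides',L(0,3),L(1,2),L(0,1),L(2,3))
ex=(C[0]+C[1]-C[2]-C[3])[:2]; ex/=np.linalg.norm(ex); 
ey=np.array([-ex[1],ex[0]]); print('yaw',np.degrees(np.arctan2(ex[1],ex[0])),'centre',C.mean(0))
bar=plane('top',g([[136,325],[245,316]]),.095); print('bar',bar, np.linalg.norm(bar[0]-bar[1]),'ctr',bar.mean(0))
d=bar[0]-bar[1];print('bar yaw',np.degrees(np.arctan2(d[1],d[0]))-90)
O=bar.mean(0)[:2]+.030*ex
f=lambda P:np.c_[(P[:,:2]-O)@ex,(P[:,:2]-O)@ey]
print('plate in tester',f(C).round(4))
fin=plane('top',g([[138,450],[138,486]]),.036); print('fins',f(fin))
print('ptr',f(plane('top',g([[104,346],[135,342]]),.0405)))
# scene image check of bar ends
gs=lambda L:(np.array(L)-[378,0])/2.9+[325,190]-.33
print('scene bar',f(plane('scene',gs([[543,97],[577,54]]),.092)), 'fins',f(plane('scene',gs([[498,42],[521,57]]),.036)))
print(bot.get_calibration('top')['fx'])
```

```text
[[0.7726 0.2652 0.01  ]
 [0.7882 0.1496 0.01  ]
 [0.4918 0.1101 0.01  ]
 [0.4765 0.2243 0.01  ]]
sides 0.2988833099118572 0.2989990699725191 0.11669285840742752 0.11518718454651962
yaw 7.738947568201163 centre [0.63228047 0.18729553 0.01      ]
bar [[0.60064846 0.20432829 0.095     ]
 [0.60635548 0.14358554 0.095     ]] 0.061010255123152765 ctr [0.60350197 0.17395692 0.095     ]
bar yaw 5.367403156046038
plate in tester [[ 0.1498  0.0677]
 [ 0.1497 -0.049 ]
 [-0.1493 -0.0483]
 [-0.1491  0.0669]]
fins [[-0.09261952  0.04780861]
 [-0.11350737  0.05007875]]
ptr [[-0.0301285   0.06032649]
 [-0.03004822  0.04198713]]
scene bar [[-0.02570299 -0.02830619]
 [-0.02851975  0.02416484]] fins [[-0.10713908  0.03856718]
 [-0.08284962  0.03695191]]
530.264014218029
```

```bash
cat > go.py <<'E'
from h import *
from scipy.spatial.transform import Rotation as Ro
yaw=np.radians(7.74); ex=np.array([np.cos(yaw),np.sin(yaw),0]); ey=np.array([-ex[1],ex[0],0])
O=np.array([.6035,.174,0])+.030*ex
def to(target,tw):
    s=bot.read_state(); R=Ro.from_rotvec(s['ee_rot']).as_matrix()
    print('t',s['time'],'tcp',np.round(s['tcp_pos'],4),'F',np.round(s['ft_force'],1),'w',s['width'],'gf',s['grip_force'])
    y=R[:,1]; a=y[:2]@ex[:2]; 
    # twist to bring tool y onto +-ex
    for sg in(1,-1):
        e=R.T@(sg*ex); print('twist',np.degrees(np.arctan2(-e[0],e[1])).round(2),end=' ')
    Rt=R
    print('\nshift mm (before twist)',np.round(R.T@(np.array(target)-s['tcp_pos'])*1000,1),'q',np.round(s['q'],3))
    Rn=R@Ro.from_euler('z',tw,degrees=True).as_matrix()
    print('shift after twist',np.round(Rn.T@(np.array(target)-s['tcp_pos'])*1000,1))
    p=s['tcp_pos']-O; print('grasp in tester', p@ex, p@ey)
    print(np.round(R,3).tolist())
E
python3 -c "
from go import *
to([.6035,.174,.25],0)"
```

```text
t 0.1 tcp [ 0.2112 -0.5878  0.3032] F [0.1 0.4 0.8] w 0.08538618125844523 gf 0.0
twist -77.99 twist 102.01 
shift mm (before twist) [ 626.8 -584.3   54. ] q [-1.245  0.424  1.631  0.     1.089 -0.019]
shift after twist [ 626.8 -584.3   54. ]
grasp in tester -0.5213765806497088 -0.7020647139648009
[[0.941, 0.338, -0.0], [0.338, -0.941, 0.001], [0.0, -0.001, -1.0]]
```

Emit:
{"api": "jog_arm", "payload": {
  "motion": [
    {"tx":39,"ty":-36.5,"tz":3,"grip":1},
    {"tx":39,"ty":-36.5,"tz":3},
    {"tx":39,"ty":-36.5,"tz":3},
    {"tx":39,"ty":-36.5,"tz":3},
    {"tx":39,"ty":-36.5,"tz":3},
    {"tx":39,"ty":-36.5,"tz":3},
    {"tx":39,"ty":-36.5,"tz":3},
    {"tx":39,"ty":-36.5,"tz":3}
  ]
}}

```text
invalid input at $.motion[0]: expected keys tx, ty, tz, twist, grip
```

Emit:
{"api": "jog_arm", "payload": {
  "motion": [
    {"tx":39,"ty":-36.5,"tz":3},
    {"tx":39,"ty":-36.5,"tz":3},
    {"tx":39,"ty":-36.5,"tz":3},
    {"tx":39,"ty":-36.5,"tz":3},
    {"tx":39,"ty":-36.5,"tz":3},
    {"tx":39,"ty":-36.5,"tz":3},
    {"tx":39,"ty":-36.5,"tz":3},
    {"tx":39,"ty":-36.5,"tz":3}
  ]
}}

```text
invalid input at $.motion[0]: expected keys tx, ty, tz, twist, grip
```

Emit:
{"api": "jog_arm", "payload": {
  "motion": [
    {"twist":-10},
    {"twist":-10},
    {"twist":-10},
    {"twist":-10},
    {"twist":-10},
    {"twist":-10},
    {"twist":-10},
    {"twist":-8}
  ]
}}

```text
invalid input at $.motion[0]: expected keys tx, ty, tz, twist, grip
```

```bash
python3 -c "
from go import *
to([.6035,.174,.25],0)"
```

```text
t 0.1 tcp [ 0.2112 -0.5878  0.3032] F [0.1 0.4 0.8] w 0.08538618125844523 gf 0.0
twist -77.99 twist 102.01 
shift mm (before twist) [ 626.8 -584.3   54. ] q [-1.245  0.424  1.631  0.     1.089 -0.019]
shift after twist [ 626.8 -584.3   54. ]
grasp in tester -0.5213765806497088 -0.7020647139648009
[[0.941, 0.338, -0.0], [0.338, -0.941, 0.001], [0.0, -0.001, -1.0]]
```

All five keys are required in every row.

Emit:
{"api": "jog_arm", "payload": {
  "motion": [
    {"tx":39,"ty":-36.5,"tz":3,"twist":0,"grip":1},
    {"tx":39,"ty":-36.5,"tz":3,"twist":0,"grip":1},
    {"tx":39,"ty":-36.5,"tz":3,"twist":0,"grip":1},
    {"tx":39,"ty":-36.5,"tz":3,"twist":0,"grip":1},
    {"tx":39,"ty":-36.5,"tz":3,"twist":0,"grip":1},
    {"tx":39,"ty":-36.5,"tz":3,"twist":0,"grip":1},
    {"tx":39,"ty":-36.5,"tz":3,"twist":0,"grip":1},
    {"tx":39,"ty":-36.5,"tz":3,"twist":0,"grip":1}
  ]
}}

```text
time: 1.1
tcp_pos: [0.4067, -0.2063, 0.2798]
ee_rot: [3.095, 0.539, 0.0]
ft_force: [1.3, -0.6, 0.1]
width: 0.0856
grip_force: 0.0
```

Emit:
{"api": "jog_arm", "payload": {
  "motion": [
    {"tx":39,"ty":-36.5,"tz":3,"twist":0,"grip":1},
    {"tx":39,"ty":-36.5,"tz":3,"twist":0,"grip":1},
    {"tx":39,"ty":-36.5,"tz":3,"twist":0,"grip":1},
    {"tx":39,"ty":-36.5,"tz":3,"twist":0,"grip":1},
    {"tx":39,"ty":-36.5,"tz":3,"twist":0,"grip":1},
    {"tx":39,"ty":-36.5,"tz":3,"twist":0,"grip":1},
    {"tx":39,"ty":-36.5,"tz":3,"twist":0,"grip":1},
    {"tx":39,"ty":-36.5,"tz":3,"twist":0,"grip":1}
  ]
}}

```text
time: 2.1
tcp_pos: [0.6015, 0.1741, 0.2554]
ee_rot: [3.095, 0.539, -0.001]
ft_force: [0.6, -0.5, 0.6]
width: 0.0856
grip_force: 0.0
```

Emit:
{"api": "jog_arm", "payload": {
  "motion": [
    {"tx":0,"ty":0,"tz":0,"twist":-10,"grip":1},
    {"tx":0,"ty":0,"tz":0,"twist":-10,"grip":1},
    {"tx":0,"ty":0,"tz":0,"twist":-10,"grip":1},
    {"tx":0,"ty":0,"tz":0,"twist":-10,"grip":1},
    {"tx":0,"ty":0,"tz":0,"twist":-10,"grip":1},
    {"tx":0,"ty":0,"tz":0,"twist":-10,"grip":1},
    {"tx":0,"ty":0,"tz":0,"twist":-10,"grip":1},
    {"tx":0,"ty":0,"tz":0,"twist":-8,"grip":1}
  ]
}}

```text
time: 3.1
tcp_pos: [0.6009, 0.1723, 0.2555]
ee_rot: [-2.06, -2.371, 0.001]
ft_force: [0.4, -0.5, -0.4]
width: 0.0856
grip_force: 0.0
```

```bash
python3 -c "
from go import *
to([.6035,.174,.144],0)"
```

```text
t 3.1 tcp [0.6009 0.1723 0.2555] F [ 0.4 -0.5 -0.4] w 0.08558295060888399 gf 0.0
twist 0.3 twist -179.7 
shift mm (before twist) [  1.3   2.9 111.5] q [0.26  0.48  1.664 0.    0.998 0.12 ]
shift after twist [  1.3   2.9 111.5]
grasp in tester -0.0328109349993961 -0.0013398878578095097
[[-0.14, 0.99, -0.001], [0.99, 0.14, -0.0], [-0.0, -0.001, -1.0]]
```

Emit:
{"api": "jog_arm", "payload": {
  "motion": [
    {"tx":1,"ty":3,"tz":28,"twist":0.3,"grip":1},
    {"tx":0,"ty":0,"tz":28,"twist":0,"grip":1},
    {"tx":0,"ty":0,"tz":28,"twist":0,"grip":1},
    {"tx":0,"ty":0,"tz":28,"twist":0,"grip":1},
    {"tx":0,"ty":0,"tz":0,"twist":0,"grip":1}
  ]
}}

```text
time: 3.72
tcp_pos: [0.6024, 0.1733, 0.1415]
ee_rot: [-2.07, -2.359, 0.007]
ft_force: [0.6, -0.4, 0.5]
width: 0.0853
grip_force: 0.0
```

Emit:
{"api": "jog_arm", "payload": {
  "motion": [
    {"tx":0,"ty":0,"tz":0,"twist":0,"grip":0.1},
    {"tx":0,"ty":0,"tz":0,"twist":0,"grip":0.1},
    {"tx":0,"ty":0,"tz":0,"twist":0,"grip":0},
    {"tx":0,"ty":0,"tz":0,"twist":0,"grip":0},
    {"tx":0,"ty":0,"tz":0,"twist":0,"grip":0},
    {"tx":0,"ty":0,"tz":0,"twist":0,"grip":0},
    {"tx":0,"ty":0,"tz":0,"twist":0,"grip":0},
    {"tx":0,"ty":0,"tz":0,"twist":0,"grip":0}
  ],
  "squeeze": 60
}}

```text
time: 4.72
tcp_pos: [0.6042, 0.1738, 0.1448]
ee_rot: [2.072, 2.361, 0.001]
ft_force: [-1.6, -0.0, 6.2]
width: 0.0139
grip_force: 58.4
```

```bash
python3 -c "
from go import *
to([.6035,.174,.144],0)"
```

```text
t 4.725 tcp [0.6042 0.1738 0.1448] F [-1.6 -0.   6.2] w 0.013883998376394882 gf 58.354196548461914
twist -0.28 twist 179.72 
shift mm (before twist) [ 0.3 -0.6  0.8] q [ 0.261  0.634  1.705 -0.     0.802  0.131]
shift after twist [ 0.3 -0.6  0.8]
grasp in tester -0.029375488632186784 -0.0002731302105797879
[[-0.13, 0.992, 0.001], [0.992, 0.13, 0.0], [0.0, 0.001, -1.0]]
```

Emit:
{"api": "jog_arm", "payload": {
  "motion": [
    {"tx":0,"ty":-8,"tz":0,"twist":0,"grip":0},
    {"tx":0,"ty":-12,"tz":0,"twist":0,"grip":0},
    {"tx":0,"ty":-12,"tz":0,"twist":0,"grip":0},
    {"tx":0,"ty":-12,"tz":0,"twist":0,"grip":0},
    {"tx":0,"ty":-12,"tz":0,"twist":0,"grip":0},
    {"tx":0,"ty":-12,"tz":0,"twist":0,"grip":0},
    {"tx":0,"ty":-12,"tz":0,"twist":0,"grip":0},
    {"tx":0,"ty":-8,"tz":0,"twist":0,"grip":0}
  ],
  "squeeze": 80
}}

```text
time: 5.72
tcp_pos: [0.5207, 0.1626, 0.145]
ee_rot: [2.067, 2.356, 0.013]
ft_force: [16.3, -2.7, -8.7]
width: 0.0135
grip_force: 78.0
```

```bash
python3 -c "
from go import *
to(O-.130*ex+[0,0,.144],0)"
```

```text
t 5.725 tcp [0.5207 0.1626 0.145 ] F [16.3 -2.7 -8.7] w 0.013517268783494152 gf 77.9622209072113
twist -0.26 twist 179.74 
shift mm (before twist) [  0.1 -16.4   0.8] q [ 0.281  0.542  1.901 -0.002  0.687  0.152]
shift after twist [  0.1 -16.4   0.8]
grasp in tester -0.1136109125495285 -0.00017530834377701976
[[-0.13, 0.991, 0.011], [0.991, 0.13, 0.002], [0.0, 0.011, -1.0]]
```

Emit:
{"api": "jog_arm", "payload": {
  "motion": [
    {"tx":0,"ty":-5,"tz":0,"twist":0,"grip":0},
    {"tx":0,"ty":-4,"tz":0,"twist":0,"grip":0},
    {"tx":0,"ty":-3,"tz":0,"twist":0,"grip":0},
    {"tx":0,"ty":0,"tz":0,"twist":0,"grip":0},
    {"tx":0,"ty":0,"tz":0,"twist":0,"grip":0}
  ]
}}

```text
time: 6.35
tcp_pos: [0.5095, 0.1611, 0.145]
ee_rot: [2.067, 2.356, 0.014]
ft_force: [15.6, -3.8, -9.3]
width: 0.0134
grip_force: 78.0
```

Emit:
{"api": "jog_arm", "payload": {
  "motion": [
    {"tx":0,"ty":-2,"tz":0,"twist":0,"grip":0},
    {"tx":0,"ty":0,"tz":0,"twist":0,"grip":0}
  ]
}}

```text
time: 6.6
tcp_pos: [0.5076, 0.1608, 0.145]
ee_rot: [2.067, 2.356, 0.014]
ft_force: [16.8, -3.6, -10.4]
width: 0.0141
grip_force: 78.1
```

```bash
python3 -c "
from go import *
to(O-.130*ex+[0,0,.144],0)"
```

```text
t 6.6 tcp [0.5076 0.1608 0.145 ] F [ 16.8  -3.6 -10.4] w 0.014130552762312865 gf 78.13053131103516
twist -0.26 twist 179.74 
shift mm (before twist) [ 0.1 -3.2  0.9] q [ 0.285  0.529  1.931 -0.002  0.671  0.156]
shift after twist [ 0.1 -3.2  0.9]
grasp in tester -0.1268477542292251 -0.00016176918118351175
[[-0.13, 0.991, 0.011], [0.991, 0.13, 0.002], [0.0, 0.012, -1.0]]
```

Emit:
{"api": "jog_arm", "payload": {
  "motion": [
    {"tx":0,"ty":-2,"tz":0,"twist":0,"grip":0},
    {"tx":0,"ty":0,"tz":0,"twist":0,"grip":0}
  ]
}}

```text
time: 6.85
tcp_pos: [0.5056, 0.1605, 0.1449]
ee_rot: [2.067, 2.356, 0.014]
ft_force: [16.8, -3.8, -9.9]
width: 0.0136
grip_force: 78.1
```

Emit:
{"api": "jog_arm", "payload": {
  "motion": [
    {"tx":0,"ty":-1.5,"tz":0,"twist":0,"grip":0},
    {"tx":0,"ty":0,"tz":0,"twist":0,"grip":0}
  ]
}}

```text
time: 7.1
tcp_pos: [0.5042, 0.1604, 0.145]
ee_rot: [2.067, 2.356, 0.014]
ft_force: [17.0, -3.4, -11.1]
width: 0.0139
grip_force: 78.1
```

Emit:
{"api": "jog_arm", "payload": {
  "motion": [
    {"tx":0,"ty":-1.5,"tz":0,"twist":0,"grip":0},
    {"tx":0,"ty":0,"tz":0,"twist":0,"grip":0}
  ]
}}

```text
time: 7.35
tcp_pos: [0.504, 0.1603, 0.145]
ee_rot: [2.066, 2.355, 0.018]
ft_force: [21.9, -5.1, -14.3]
width: 0.0138
grip_force: 78.3
```

Emit:
{"api": "jog_arm", "payload": {
  "motion": [
    {"tx":0,"ty":-2,"tz":0,"twist":0,"grip":0},
    {"tx":0,"ty":0,"tz":0,"twist":0,"grip":0}
  ]
}}

```text
time: 7.6
tcp_pos: [0.5037, 0.1603, 0.145]
ee_rot: [2.064, 2.353, 0.023]
ft_force: [28.5, -4.3, -22.6]
width: 0.0136
grip_force: 78.4
```

Run:
```python
from go import *
to(O-.103*ex+[0,0,.145],0)
shot('top','top1.png');shot('scene','scene1.png')
a=cv2.imread('pics/top1.png')[190:280,170:270]; b=cv2.imread('pics/scene1.png')[180:270,320:430]
c=np.zeros((600,800,3),np.uint8)
a=cv2.resize(a,(400,360),interpolation=cv2.INTER_CUBIC);b=cv2.resize(b,(398,326),interpolation=cv2.INTER_CUBIC)
c[:360,:400]=a;c[:326,402:]=b;cv2.imwrite('pics/crop1.png',c)
```

```text
t 7.6 tcp [0.5037 0.1603 0.145 ] F [ 28.5  -4.3 -22.6] w 0.013572232655538564 gf 78.36865782737732
twist -0.25 twist 179.75 
shift mm (before twist) [ 0.3 27.8  0.5] q [ 0.287  0.523  1.943 -0.003  0.657  0.158]
shift after twist [ 0.3 27.8  0.5]
grasp in tester -0.1307824159739167 -0.00013619543593178587
[[-0.13, 0.991, 0.018], [0.991, 0.13, 0.003], [0.001, 0.018, -1.0]]
```

View pics/crop1.png

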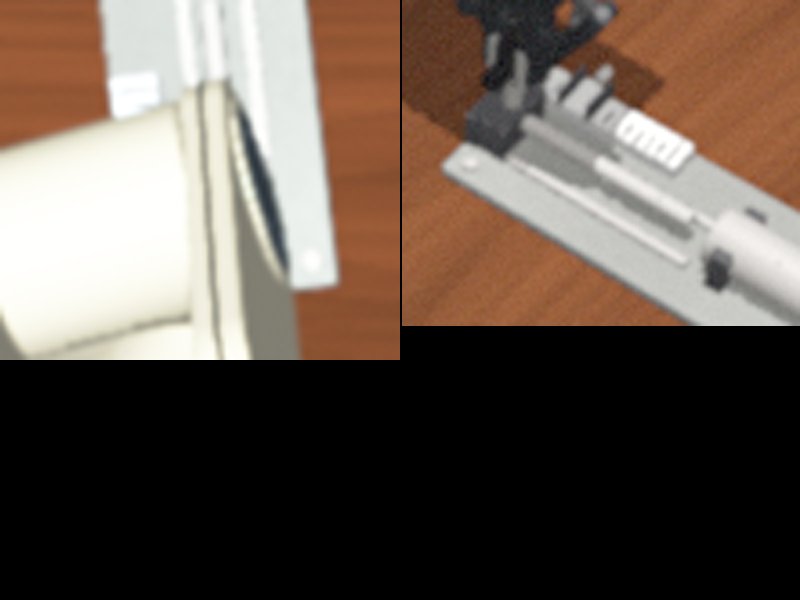

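The scene view shows the stop has been reached: the slide sits against the stop block and the force rose to 28 N. The gate fins are visible at crop (575,93) and (600,95), on the barrel side of the hidden pointer. Easing back slowly.

Emit:
{"api": "jog_arm", "payload": {
  "motion": [
    {"tx":0,"ty":3,"tz":0,"twist":0,"grip":0},
    {"tx":0,"ty":4,"tz":0,"twist":0,"grip":0},
    {"tx":0,"ty":4,"tz":0,"twist":0,"grip":0},
    {"tx":0,"ty":4,"tz":0,"twist":0,"grip":0},
    {"tx":0,"ty":4,"tz":0,"twist":0,"grip":0},
    {"tx":0,"ty":4,"tz":0,"twist":0,"grip":0},
    {"tx":0,"ty":3,"tz":0,"twist":0,"grip":0},
    {"tx":0,"ty":1,"tz":0,"twist":0,"grip":0}
  ]
}}

```text
time: 8.7
tcp_pos: [0.527, 0.1634, 0.1449]
ee_rot: [2.068, 2.357, 0.012]
ft_force: [14.0, -2.0, -7.1]
width: 0.0138
grip_force: 80.1
```

Emit:
{"api": "jog_arm", "payload": {
  "motion": [
    {"tx":0,"ty":0,"tz":0,"twist":0,"grip":0},
    {"tx":0,"ty":0,"tz":0,"twist":0,"grip":0}
  ]
}}

```text
time: 8.95
tcp_pos: [0.527, 0.1634, 0.1449]
ee_rot: [2.067, 2.357, 0.013]
ft_force: [15.1, -2.2, -7.9]
width: 0.0137
grip_force: 80.1
```

Run:
```python
from go import *
to(O-.1038*ex+[0,0,.145],0)
shot('top','top2.png');shot('scene','scene2.png')
a=cv2.imread('pics/top2.png')[190:280,170:270]; b=cv2.imread('pics/scene2.png')[185:245,340:420]
c=np.zeros((600,800,3),np.uint8)
b=cv2.resize(b,None,fx=10,fy=10,interpolation=cv2.INTER_CUBIC)
cv2.imwrite('pics/crop2.png',b)
```

```text
t 8.95 tcp [0.527  0.1634 0.1449] F [15.1 -2.2 -7.9] w 0.013679891193759525 gf 80.08508205413818
twist -0.26 twist 179.74 
shift mm (before twist) [ 0.2  3.5 -0. ] q [ 0.28   0.549  1.887 -0.002  0.695  0.151]
shift after twist [ 0.2  3.5 -0. ]
grasp in tester -0.10727385569593405 -0.00017642026892206522
[[-0.13, 0.991, 0.01], [0.991, 0.13, 0.002], [0.0, 0.01, -1.0]]
```

View pics/crop2.png

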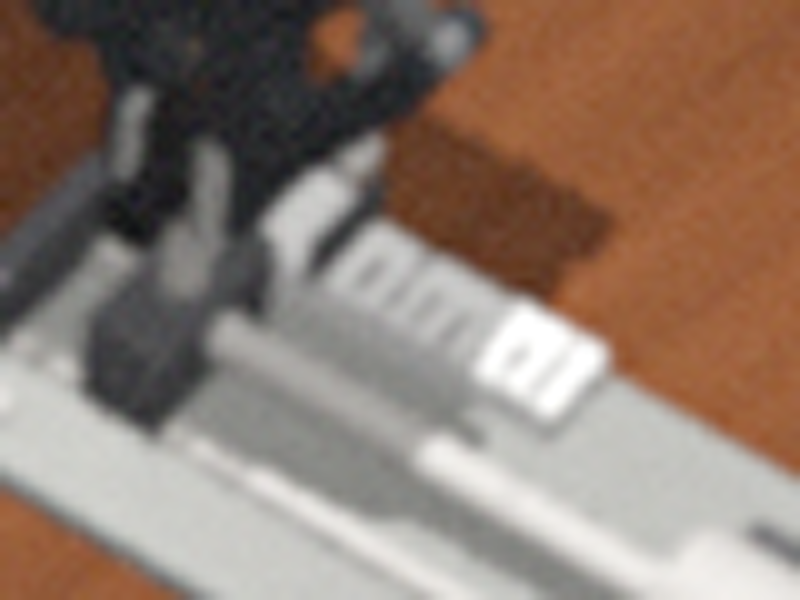

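The view shows the barrel-side fin at crop (345,225) and the saddle to its left. The gripper hides the pointer. I'll refine the gate's x with intensity profiles from the unobstructed pictures.

Run:
```python
from go import *
xs=np.arange(-.132,-.07,.002)
for n,f,ys in(('top','top0',(.042,.048,.054)),('scene','scene0',(.042,.048,.054)),('scene','scene1',(.048,.054))):
    g=cv2.imread(f'pics/{f}.png',0); acc=0
    for y in ys:
        P=np.array([O+x*ex+y*ey+[0,0,.036] for x in xs]); uv=proj(n,P).astype(np.float32)
        acc=acc+cv2.remap(g,uv[:,:1],uv[:,1:],cv2.INTER_LINEAR)[:,0].astype(float)/len(ys)
    print(f,[(int(round(x*1000)),int(v)) for x,v in zip(xs,acc)])
```

```text
top0 [(-132, 252), (-130, 254), (-128, 254), (-126, 254), (-124, 253), (-122, 254), (-120, 255), (-118, 253), (-116, 231), (-114, 192), (-112, 216), (-110, 249), (-108, 255), (-106, 255), (-104, 255), (-102, 255), (-100, 255), (-98, 255), (-96, 254), (-94, 241), (-92, 207), (-90, 219), (-88, 249), (-86, 254), (-84, 253), (-82, 253), (-80, 253), (-78, 254), (-76, 252), (-74, 250), (-72, 252)]
scene0 [(-132, 194), (-130, 190), (-128, 196), (-126, 197), (-124, 196), (-122, 201), (-120, 200), (-118, 200), (-116, 198), (-114, 185), (-112, 157), (-110, 118), (-108, 101), (-106, 142), (-104, 201), (-102, 235), (-100, 244), (-98, 243), (-96, 242), (-94, 239), (-92, 226), (-90, 190), (-88, 136), (-86, 95), (-84, 107), (-82, 154), (-80, 191), (-78, 199), (-76, 202), (-74, 199), (-72, 199)]
scene1 [(-132, 36), (-130, 40), (-128, 62), (-126, 89), (-124, 109), (-122, 120), (-120, 120), (-118, 120), (-116, 117), (-114, 102), (-112, 88), (-110, 72), (-108, 72), (-106, 103), (-104, 138), (-102, 167), (-100, 180), (-98, 182), (-96, 183), (-94, 176), (-92, 157), (-90, 127), (-88, 88), (-86, 66), (-84, 72), (-82, 96), (-80, 112), (-78, 117), (-76, 122), (-74, 119), (-72, 120)]
```

Emit:
{"api": "jog_arm", "payload": {
  "motion": [
    {"tx":0,"ty":1.5,"tz":0,"twist":0,"grip":0},
    {"tx":0,"ty":1.5,"tz":0,"twist":0,"grip":0},
    {"tx":0,"ty":1.5,"tz":0,"twist":0,"grip":0},
    {"tx":0,"ty":0,"tz":0,"twist":0,"grip":0},
    {"tx":0,"ty":0,"tz":0,"twist":0,"grip":0},
    {"tx":0,"ty":0,"tz":0,"twist":0,"grip":0}
  ]
}}

```text
time: 9.8
tcp_pos: [0.5312, 0.164, 0.1449]
ee_rot: [2.068, 2.357, 0.012]
ft_force: [14.6, -3.1, -7.2]
width: 0.0135
grip_force: 80.1
```

Run:
```python
from go import *
to(O-.1028*ex+[0,0,.145],0)
shot('top','top3.png');shot('scene','scene3.png')
a=cv2.imread('pics/top3.png')[190:280,170:270]; b=cv2.imread('pics/scene3.png')[195:235,345:400]
c=np.zeros((600,800,3),np.uint8)
c[:360,:400]=cv2.resize(a,(400,360),interpolation=cv2.INTER_CUBIC)
c[:290,402:]=cv2.resize(b,(398,290),interpolation=cv2.INTER_CUBIC)
cv2.imwrite('pics/crop3.png',c)
```

```text
t 9.8 tcp [0.5312 0.164  0.1449] F [14.6 -3.1 -7.2] w 0.013465078769761468 gf 80.12919545173645
twist -0.26 twist 179.74 
shift mm (before twist) [ 0.2  0.1 -0.1] q [ 0.278  0.554  1.877 -0.002  0.701  0.149]
shift after twist [ 0.2  0.1 -0.1]
grasp in tester -0.10294818559089336 -0.0001876699384878583
[[-0.13, 0.991, 0.01], [0.991, 0.13, 0.002], [0.0, 0.01, -1.0]]
```

View pics/crop3.png

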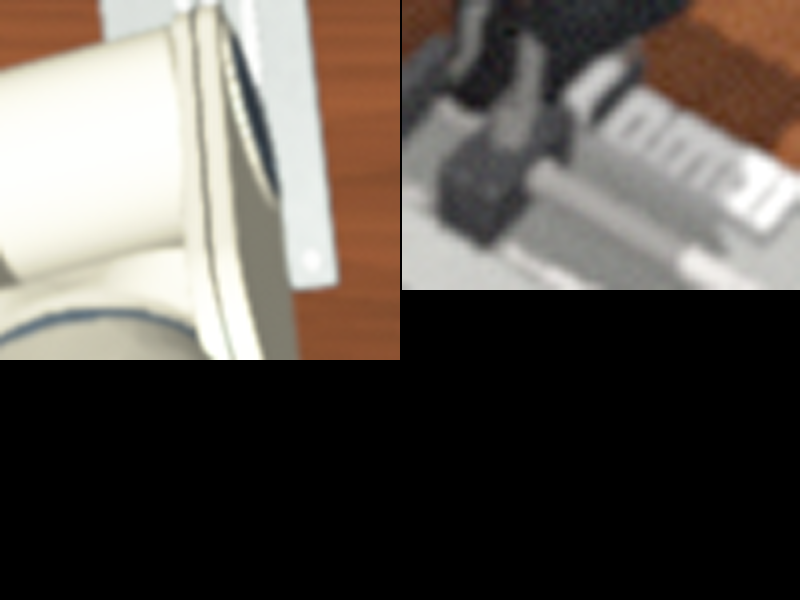

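The top view is blocked by the arm. In the scene crop the barrel-side fin is visible at (615,85), with the saddle to its left and the pointer hidden by the gripper. I'll check that against projected points and the slide block's position.

Run:
```python
from go import *
s=398/55
for nm,x,y,z in [('ptr',-.1023,.04,.041),('ptr',-.1023,.05,.041),('ptr',-.1023,.06,.041),('fin+',-.0913,.048,.036),('fin-',-.1133,.048,.036),('bar',-.1023,0,.09)]:
    uv=proj('scene',[O+(x+.003)*ex+y*ey+[0,0,z]])[0]; print(nm,uv.round(1),'crop',((uv-[345,195])*s+[402,0]).round())
# block travel: profile of the rod's junction along x at y=0,z of rod ~ .035: dark block -> bright rod
xs=np.arange(-.14,.03,.001)
for f in('scene0','scene1','scene2','scene3'):
    g=cv2.imread(f'pics/{f}.png',0); r=[]
    for y in(-.012,-.008):
        P=np.array([O+x*ex+y*ey+[0,0,.040] for x in xs]);uv=proj('scene',P).astype(np.float32)
        v=cv2.remap(g,uv[:,:1],uv[:,1:],1)[:,0].astype(float); v=cv2.GaussianBlur(v[:,None],(1,7),0)[:,0]
        i=np.argmax(np.gradient(v)); j=np.argmin(v); r+=[(round(xs[i]*1000),round(xs[j]*1000),int(v[j]))]
    print(f,r)
```

```text
ptr [369.3 204. ] crop [578.  65.]
ptr [371.6 201.5] crop [594.  47.]
ptr [373.9 199.1] crop [611.  29.]
fin+ [374.7 205.5] crop [617.  76.]
fin- [367.2 201.2] crop [563.  45.]
bar [361.5 200.5] crop [522.  40.]
scene0 [(-128, -134, 57), (-15, -133, 58)]
scene1 [(-113, -118, 70), (-114, -134, 76)]
scene2 [(-128, -133, 57), (-92, -134, 58)]
scene3 [(-128, -133, 56), (-88, -134, 60)]
```

The slide block's edge has moved 73 mm from home and moved 99 mm at the stop. The gate centre is at 72–73 mm of travel, so the pointer is inside the gate with about 5 mm of margin. Handing in.

```bash
python3 -c "
from cell import bot
print(bot.hand_in())"
```

```text
the job is handed in; nothing more can be done
None
```

I drew the T-handle out to its stop and eased it back to about 73 mm of travel, putting the pointer within about 1 mm of the gate's centre (72–73 mm), then handed in still gripping the handle; the gripper hid the pointer, so its place comes from arm position and slide-block images.

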